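# Free the ski-rest cradle and hold a wedge under it

## Task

On the ski rest, press the sprung yellow knob fully down and, keeping it pressed, turn it counterclockwise (seen from above) about as far as it goes, so that its steel tongue swings well clear of the cradle. Then take the orange wedge, push it thin end first, flat on the red plate, under the round bar at the front of the cradle until the cradle just lifts off its rubber pads, about 4 mm, and finish while still holding the wedge there, with only the wedge carrying the cradle. Leave the wax tin, the spray can and the brush alone.

Things in the scene. Friction and masses are not known exactly. Their poses are not given: they have to be found in the camera images.
- rest_base: Red plate of the ski rest, fixed, 240 x 245 x 6 mm. Origin at bench height below the middle of the cradle's front bar; x from the robot side to the back, along the wedge's lane, y left to the knob, z up. Plate spans x -130 to 110, y -80 to 165 mm. Guide posts at x 40, y +-46, 76 mm high. Knob axis upright at x 30, y 125 mm.
- lane (a point): Point on the plate's top face (6 mm above the bench) below the cradle's front bar, in the middle of the wedge's lane; axes as rest_base. The lane is free for 31 mm to either side of this point; beside it, 20 to 60 mm behind the bar, are 12 mm high rubber pads that the cradle rests on.
- cradle: Aluminium cradle with yellow cheeks, 70 mm deep, 128 mm wide, about 0.6 kg; slides only straight up on the posts (0 to 20 mm) and falls back when not supported. Origin: middle of the lowest line of its round front bar (10 mm diameter, 58 mm wide, along y), 12 mm above the plate when it rests on the pads; lift is counted from there. Cheek tops 54 mm above the origin.
- knob (a joint): How far the knob is pressed down, m: 0 up, 0.007 fully down. Spring: about 3 N at first, 8 N fully down; it rises when let go. Only when pressed more than about 5 mm does its side pin pass below the fixed stop tooth so that it can turn past 0.15 rad.
- latch (a joint): Turn of knob and tongue together, rad, counterclockwise from above: about 0 locked (tongue over the cradle's left flange, which then cannot rise more than about 1.5 mm), 1.25 at the end stop. Light friction, it stays where it is left. The tongue counts as well clear from 1.05 on.
- knob_grip (a point): Point on the knob's axis, 84 mm above the bench when up, 8 mm below the top of its upright yellow grip bar (44 long, 14 thick, 40 mm tall, on a disc of 44 mm diameter). The bar lies along this point's x, which is rest_base's x at turn 0 and turns with the knob. The stop tooth beside the disc on the robot side has its top 52 mm above the bench.
- tongue_tip (a point): End of the 14 mm wide, 8 mm thick steel tongue, 72 mm from the knob's axis, 33.5 mm above the bench; it lies over the cradle's flange when locked.
- wedge: Loose orange wedge of slick plastic, 120 mm long, 140 g. Origin: middle of the underside; x to the thin end. The ramp, 40 mm wide, rises 1 in 5 from 5 mm high (thin end, x 60 mm) to 22 mm (x -25); behind, x -60 to -25, is the grip block, 30 mm wide, 55 mm tall, on a 22 mm high foot. It meets the bar with the thin end about 35 mm beyond it, and lifts it 4 mm at about 55 mm.
- wedge_grip (a point): Middle of the wedge's grip block (wedge x -42.5 mm), 43 mm above its underside; grasp the block across y (30 mm).
- wax_tin: Bystander: small wax jar with blue cap, 48 mm diameter, 45 mm tall; origin under its centre.
- spray_can: Bystander: red spray can, 54 mm diameter, 165 mm tall; origin under its centre.
- brush: Bystander: brush, 190 mm long, lying on the bench; origin under its middle.

How it is judged:
By the outcome, as a careful person would: the job done as asked, in the order asked, and still so for the second after the job is handed in, while the arm keeps its last pose, push and grip.
It also fails if it takes over 48 s, if anything falls off the work surface, if the arm or the gripper's body presses on something with over 40 N, if the wrist force passes 120 N, or if a joint passes its speed limit or range.

## Robot

A 6-joint arm with a two-finger parallel gripper is mounted at the origin on the work surface. World frame = base frame: x ahead of the robot, y to its left, z up, the work surface at z = 0. Lengths are in mm, angles in degrees, forces in N, time in s.
With the tool pointing down it reaches from about 350 to 725 mm from the base axis. Payload 6 kg.
Tool frame: the origin (TCP) lies midway between the tips of the shut fingers; the grasp point (between the pads) lies 19 mm behind it; z points along the fingers, y is the direction in which the jaws open and shut (so a half turn about z gives the same grasp; the last joint's range is limited). The gripper opens to 85 mm and grips with 20 to 120 N. Pads are 22 mm wide; open, the fingers measure 114 mm over their backs; the gripper's body (76 mm by 85 mm) begins 54 mm behind the grasp point. The pads swing forward as they close: fully open they stand 13 mm farther back than shut.
Start: joints at [93.432, 2.303, 4.859, 0, -92.561, -19.12], TCP at [162.209, 577.635, 231.261] pointing down, gripper open.
Joint ranges: [-146.85, 146.85], [-73.84, 115.35], [-62.03, 85.46], [-188.31, 113.3], [-161.28, -10.13], [-171.36, 171.36]. Speed limits (degrees/s): [147.25, 147.25, 172.46, 180, 180, 180].

## Interface

Orientations are given as a 3x3 rotation matrix whose columns are the frame's x, y, z axes.
In Python, from station import state, imaging, ticket, models gives the robot as it stands.
- The arm moves only by the tool carry_out, never from a script. Its argument "steps" is a list of rows, each a list of 5 numbers: the shift along the tool's x, y, z in mm, then the turn about the tool's z in rad, then the opening, from 0 (shut) to 1 (fully open). A call has 1 to 8 rows; each row is the pose to reach, as a shift and turn from the pose commanded when the call began, along the tool's axes at that moment; what a row does not reach only later rows make up. A row lasts 1/12 s, in which the tool goes at most 41.7 mm and 7.16 degrees, less where a joint would pass 70% of its speed; a pose out of reach is approached as far as the arm can. A call with a gripper value outside its range is refused whole. The fingers move at their own pace and stop on an object; "squeeze" is the grip in N (left out, the last holds). Time passes only in rows, so rows that repeat a pose let the fingers close. It gives the time, the measured TCP pose, the force and the opening at its end, in the units of the state.
- state(): the state, without advancing time (a new reading comes with each control period).
- imaging.capture(name): name is "scene" or "top" or "wrist"; returns a dict with "img" (400x640x3 uint8, red, green, blue), "depth" (400x640 float32, mm along the optical axis (not along the pixel's ray), 0 where there is no reading), "camera_matrix" (3x3 intrinsics, pixels), "k1" (the pictures are not rectified: a ray, as slopes to the right and down, at radius r is drawn at 1 + k1 r^2 times it, then the intrinsics apply), "T" (4x4, takes a point from camera to world coordinates). Camera axes: x right, y up, looking along -z (the intrinsics and any distortion apply to the point x, -y, -z); pixel columns grow to the right and rows downward; lengths in mm; the calibration is good to about 2 mm. A picture is of the moment at which its call begins.
- ticket.hand_in(): hands the job in, once; it reports no verdict.
Trained networks look in a picture, given as the dict that the camera call returned (one of the last four; its "shot" number tells which), for a name from the list of things; names that differ only in an ending like _2 or _b are one class to them, and where a whole thing is asked for, a point or a joint stands for the part that bears it (a point fixed in the world has none). Each returns a list of dicts, best first, with "score" (0 to 1); they miss things now and then, are a little off and sometimes report something else, mostly with a low value. They report only what shows in the picture. A call takes as long as a camera call.
- models.boxes_of(picture, thing): "at" ([x, y, z] in mm, in the coordinates of the camera as it stood for that picture, good to about 4 mm: the middle of the surface that is visible of it).
- models.pinpoint(picture, thing): "at" ([x, y, z] in mm, in the coordinates of the camera as it stood for that picture, good to about 4 mm: a listed point, or the origin of a listed thing).
The state is a dict: "time": time; "q": joint angles; "dq": joint speeds; "tau": joint torques, N m; "ee_pos": TCP position; "ee_rot": TCP orientation; "wrist_force": force on the tool from outside, world axes, zero at the start; "moment": the same for the moment, N m; "width": finger opening in mm.
Only numpy, scipy, OpenCV 4.12 (cv2) and the standard library are available. Lean on these libraries where they do the work, as an engineer would, in place of code of your own. Each camera call takes 0.05 s, during which the arm holds its last target. There are 200 camera calls.

## Working session

There is one attempt and no reset: what is moved stays moved. The work goes in short steps, Python scripts to look and compute and a tool call to move; the robot and the scene stay as the last step left them, time stands still between calls to the robot, and variables do not carry over. Pictures are saved under pics/ and viewed, about 8 in all and at most 12, crops included, and the job is handed in when it is done.

Besides the shell and the picture viewer there is one more tool, called after "Request:" as name(argument=value, ...), one argument or row to a line, values as JSON. carry_out: Moves the arm, as the interface text tells. Its arguments: {"type":"object","properties":{"steps":{"type":"array"},"squeeze":{"type":"number"}},"required":["steps"]}

```bash
mkdir -p pics; cat > h.py <<'E'
import numpy as np,cv2
from station import state, imaging, ticket, models
def w(p,at): return (p["T"]@np.r_[at,1])[:3]
def cap(n,f=None):
    p=imaging.capture(n)
    if f: cv2.imwrite(f"pics/{f}.png",p["img"][...,::-1])
    return p
def pix(p,X):
    c=np.linalg.inv(p["T"])@np.r_[X,1]; s=np.array([c[0],-c[1]])/-c[2]
    s=s*(1+p["k1"]*(s@s)); K=p["camera_matrix"]; return K[:2,:2]@s+K[:2,2]
def cloud(p):
    h,wd=p["depth"].shape; u,v=np.meshgrid(np.arange(wd),np.arange(h)); K=p["camera_matrix"]
    s=cv2.undistortPoints(np.stack([u,v],-1).reshape(-1,1,2).astype(float),K,np.array([p["k1"],0,0,0.])).reshape(h,wd,2)
    d=p["depth"]; c=np.stack([s[...,0]*d,-s[...,1]*d,-d,np.ones_like(d)],-1)
    return (c@p["T"].T)[...,:3]
E
cat > a.py <<'E'
from h import *
np.set_printoptions(precision=1,suppress=True)
s=state(); print(s)
for n in ("scene","top"):
    p=cap(n,n+"0")
    for t in "rest_base lane cradle knob_grip tongue_tip wedge wedge_grip wax_tin spray_can brush".split():
        print(n,t,[(w(p,r["at"]),round(r["score"],2),pix(p,w(p,r["at"])).round()) for r in models.pinpoint(p,t)[:2]])
E
python3 a.py
```

```text
{'time': 0.0, 'q': array([ 93.4,   2.3,   4.8,  -0. , -92.6, -19.1]), 'dq': array([ 0.1,  0.1,  0. ,  0. , -0. ,  0.1]), 'tau': array([  0. , -36.8,  34.7,   6.9,  -0. ,   0. ]), 'ee_pos': array([162.1, 577.4, 230.3]), 'ee_rot': array([[ 1. , -0.3, -0. ],
       [-0.3, -1. , -0. ],
       [ 0. ,  0. , -1. ]]), 'wrist_force': array([-0.1,  0. ,  0.8]), 'moment': array([ 0., -0.,  0.]), 'width': 85.25485537494266}
scene rest_base [(array([581.5, -56.3,   3.3]), 0.97, array([298., 215.]))]
scene lane [(array([576.8, -54. ,   7.9]), 0.68, array([299., 213.]))]
scene cradle [(array([580.1, -56.2,  17.3]), 0.67, array([298., 212.]))]
scene knob_grip [(array([578.8, -52.9,   5.9]), 0.51, array([299., 214.])), (array([588.3,  73.9,  86.2]), 0.49, array([352., 195.]))]
scene tongue_tip [(array([595.5,  -4. ,  31.8]), 0.66, array([319., 212.]))]
scene wedge []
scene wedge_grip [(array([468.4, 307.4,  46. ]), 0.76, array([431., 162.]))]
scene wax_tin [(array([ 488.4, -303.8,   -1.6]), 0.59, array([204., 194.]))]
scene spray_can [(array([ 685.3, -286.9,    0.2]), 0.55, array([203., 259.])), (arr
[... 221 characters left out ...]
 -57.1,   1. ]), 0.64, array([349., 205.]))]
top lane [(array([580.8, -51.7,   3. ]), 0.62, array([347., 204.]))]
top cradle [(array([580.3, -55.6,  12.3]), 0.96, array([349., 203.]))]
top knob_grip [(array([584.7,  74. ,  83.6]), 0.66, array([299., 197.]))]
top tongue_tip [(array([604.3,   2.8,  34.8]), 0.81, array([327., 193.]))]
top wedge [(array([507.6, 321.8,  -1.7]), 0.65, array([210., 234.]))]
top wedge_grip [(array([465.3, 311.5,  41. ]), 0.58, array([208., 248.]))]
top wax_tin [(array([ 497.8, -308. ,   -3.9]), 0.61, array([443., 232.]))]
top spray_can [(array([ 685.6, -282.2,   -2.6]), 0.62, array([428., 165.]))]
top brush [(array([691.2, 319.4,  -4.4]), 0.62, array([213., 169.]))]
```

View pics/scene0.png

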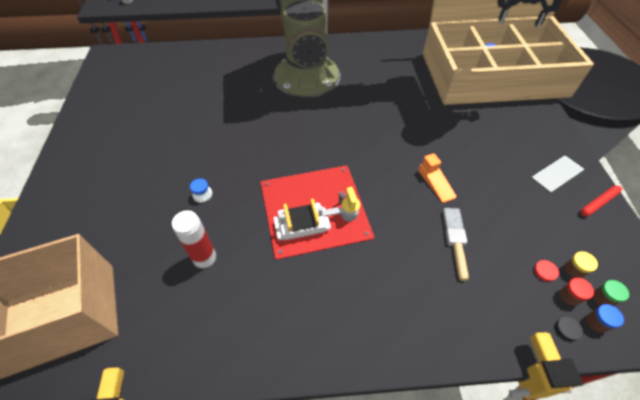

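View pics/top0.png

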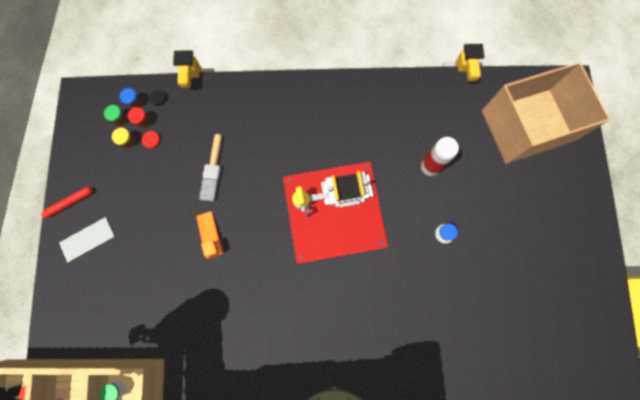

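```bash
cat > b.py <<'E'
from h import *
np.set_printoptions(precision=1,suppress=True)
for n in ("scene","top"):
    p=cap(n); P=cloud(p); hsv=cv2.cvtColor(p["img"],cv2.COLOR_RGB2HSV); H,S,V=hsv[...,0],hsv[...,1],hsv[...,2]
    ok=p["depth"]>0
    def rect(name,m):
        X=P[m]; 
        if len(X)<10: print(n,name,len(X)); return
        r=cv2.minAreaRect(X[:,:2].astype(np.float32)); print(n,name,len(X),"c",np.array(r[0]),"s",np.array(r[1]),"ang",round(r[2],1),"z",np.percentile(X[:,2],[5,50,95]))
    x,y,z=P[...,0],P[...,1],P[...,2]
    rest=ok&(abs(x-580)<190)&(abs(y+15)<200)
    rect("plate",rest&((H<6)|(H>174))&(S>130)&(abs(z-6)<5))
    rect("bar top",rest&(z>80)&(y>30)&(H>18)&(H<35)&(S>100)&(z<100))
    wd=ok&(abs(x-500)<110)&(abs(y-315)<70)&(S>130)&(H>4)&(H<18)
    rect("wedge",wd&(z>1)); rect("wedge block",wd&(z>49)); rect("wedge ramp",wd&(z<24)&(z>3))
    for nm,m in(("block",wd&(z>49)),): print(np.bincount(H[m])[:30].nonzero()[0])
E
python3 b.py
```

```text
scene plate 4966 c [560.6 -14.5] s [246.4 248.7] ang 8.9 z [3.5 6.  8.3]
scene bar top 111 c [589.8  72.2] s [43.4 14.5] ang 10.3 z [82.5 91.2 93.4]
scene wedge 362 c [483.9 321.4] s [167.9  71.7] ang 2.6 z [ 1.7 21.9 54.9]
scene wedge block 51 c [466.1 306.7] s [36.7 30.2] ang 16.3 z [49.3 54.3 57.1]
scene wedge ramp 160 c [487.  320.2] s [161.2  64.8] ang 6.7 z [ 3.5 11.8 23.1]
[ 9 11 12 13 14 15 16 17]
top plate 5710 c [562.  -15.3] s [242.9 247.9] ang 8.6 z [1.8 4.6 7.8]
top bar top 98 c [588.5  71.6] s [44.6 13.6] ang 8.5 z [86.3 90.1 92.8]
top wedge 309 c [505.8 324.3] s [124.5  49.1] ang 17.7 z [ 2.2 17.5 53.3]
top wedge block 42 c [464.1 309. ] s [35.2 30.9] ang 18.3 z [49.7 53.  55.7]
top wedge ramp 192 c [504.7 320.7] s [119.9  43.3] ang 18.7 z [ 3.8 13.2 22.5]
[11 12 13 14 15 16 17]
```

```bash
cat >> h.py <<'E'
def go(x,y,z,yaw=None):
    s=state(); R=s["ee_rot"]; d=R.T@(np.array([x,y,z])-s["ee_pos"]); cur=np.degrees(np.arctan2(R[1,0],R[0,0]))
    t=0 if yaw is None else (yaw-cur+180)%360-180
    print("shift",d.round(1),"yaw now",round(cur,2),"turn rad",round(-np.radians(t),4),"| q",s["q"].round(1),"t",round(s["time"],2),"F",s["wrist_force"].round(1),"pos",s["ee_pos"].round(1),"w",round(s["width"],1))
E
python3 -c "
from h import *
go(588.5,72.3,200,8.8); print(state()['ee_rot'])"
```

```text
shift [547.  371.2  31.4] yaw now -15.69 turn rad -0.4274 | q [ 93.4   2.3   4.9   0.  -92.6 -19.1] t 1.2 F [-0.  -0.1  0.4] pos [162.2 577.6 231.3] w 85.5
[[ 9.62750293e-01 -2.70392065e-01  6.20076551e-05]
 [-2.70392055e-01 -9.62750288e-01 -1.39866349e-04]
 [ 9.75166387e-05  1.17889991e-04 -9.99999988e-01]]
```

Request:
carry_out(
  steps=[
    [30, 20, 1, 0.12, 1],
    [65, 44, 2, 0.24, 1],
    [100, 68, 5, 0.36, 1],
    [135, 92, 8, 0.48, 1],
    [170, 115, 10, 0.6, 1],
    [205, 139, 12, 0.72, 1],
    [240, 163, 14, 0.84, 1],
    [275, 187, 16, 0.96, 1],
  ],
)

```text
time: 1.87
ee_pos: [373.9, 325.6, 215.9]
ee_rot: [[0.326, -0.946, 0.001], [-0.946, -0.326, 0.001], [-0.001, -0.001, -1.0]]
wrist_force: [0.7, 1.4, 1.6]
width: 85.4
```

```bash
python3 -c "
from h import *
go(588.5,72.3,200,-171.2)"
```

```text
shift [ 309.4 -120.5   15.8] yaw now -71.0 turn rad 1.7488 | q [ 64.4 -13.9 -11.8   0.  -92.1 -45.4] t 1.87 F [0.7 1.4 1.6] pos [373.9 325.6 215.9] w 85.4
```

Request:
carry_out(
  steps=[
    [38, -15, 2, 0.12, 1],
    [76, -30, 4, 0.24, 1],
    [114, -45, 6, 0.36, 0.7],
    [152, -59, 8, 0.48, 0.6],
    [190, -74, 10, 0.6, 0.6],
    [228, -89, 12, 0.72, 0.6],
    [266, -104, 14, 0.84, 0.6],
    [300, -117, 15, 0.96, 0.6],
  ],
)

```text
time: 2.53
ee_pos: [583.8, 80.6, 200.3]
ee_rot: [[-0.589, -0.808, -0.0], [-0.808, 0.589, -0.0], [0.0, -0.0, -1.0]]
wrist_force: [0.0, 0.9, -0.8]
width: 51.7
```

Request:
carry_out(
  steps=[
    [0, 0, 0, 0.12, 0.6],
    [0, 0, 0, 0.24, 0.6],
    [0, 0, 0, 0.36, 0.6],
    [0, 0, 0, 0.48, 0.6],
    [0, 0, 0, 0.6, 0.6],
    [0, 0, 0, 0.72, 0.6],
    [0, 0, 0, 0.789, 0.6],
    [0, 0, 0, 0.789, 0.6],
  ],
)

```text
time: 3.2
ee_pos: [582.7, 82.8, 200.6]
ee_rot: [[-0.988, -0.156, -0.0], [-0.156, 0.988, -0.0], [0.0, -0.0, -1.0]]
wrist_force: [0.5, -0.4, 0.0]
width: 51.2
```

```bash
cat > c.py <<'E'
from h import *
np.set_printoptions(precision=1,suppress=True)
p=cap("wrist","w1"); print(p["T"][:3,3])
for t in "knob_grip tongue_tip cradle lane".split():
    print(t,[(w(p,r["at"]),round(r["score"],2),pix(p,w(p,r["at"])).round()) for r in models.pinpoint(p,t)[:2]])
P=cloud(p); hsv=cv2.cvtColor(p["img"],cv2.COLOR_RGB2HSV); H,S=hsv[...,0],hsv[...,1]
m=(p["depth"]>0)&(P[...,2]>86)&(P[...,2]<98)&(abs(P[...,1]-72)<40)&(H>18)&(H<35)&(S>100)
print(m.sum(),cv2.minAreaRect(P[m][:,:2].astype(np.float32)), np.percentile(P[m][:,2],[5,50,95]))
go(588.5,72.3,200,-171.2)
E
python3 c.py
```

```text
[513.3  72.6 343.6]
knob_grip [(array([587.4,  72.9,  85.4]), 0.85, array([307., 203.]))]
tongue_tip [(array([602.8,   0.3,  31. ]), 0.76, array([230., 191.]))]
cradle [(array([576.9, -60.4,  15.6]), 0.78, array([174., 151.]))]
lane [(array([579.9, -53.7,   3.9]), 0.59, array([185., 154.]))]
973 ((588.9488525390625, 72.83715057373047), (43.768741607666016, 13.190367698669434), 8.662047386169434) [90.2 92.  93.3]
shift [ -4.1 -11.3   0.6] yaw now -170.82 turn rad 0.0067 | q [  27.6    0.5   -0.2    0.   -89.3 -108.4] t 3.45 F [-0.2 -0.7  0.6] pos [582.6  82.8 200.6] w 51.5
```

View pics/w1.png

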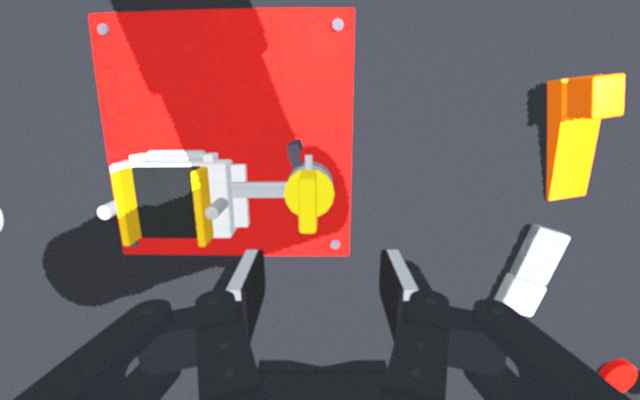

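Request:
carry_out(
  steps=[
    [-4.3, -11, 10, 0.007, 0.5],
    [-4.3, -11, 45, 0.007, 0.5],
    [-4.3, -11, 80, 0.007, 0.5],
    [-4.3, -11, 110, 0.007, 0.5],
    [-4.3, -11, 130, 0.007, 0.5],
    [-4.3, -11, 136.5, 0.007, 0.5],
    [-4.3, -11, 136.5, 0.007, 0.5],
    [-4.3, -11, 136.5, 0.007, 0.5],
  ],
)

```text
time: 4.12
ee_pos: [589.3, 72.4, 65.1]
ee_rot: [[-0.988, -0.152, 0.001], [-0.152, 0.988, -0.0], [-0.001, -0.001, -1.0]]
wrist_force: [0.5, -0.7, 0.8]
width: 42.4
```

Request:
carry_out(
  steps=[
    [0, 0, 0, 0, 0],
    [0, 0, 0, 0, 0],
    [0, 0, 0, 0, 0],
    [0, 0, 0, 0, 0],
    [0, 0, 0, 0, 0],
    [0, 0, 0, 0, 0],
    [0, 0, 0, 0, 0],
    [0, 0, 0, 0, 0],
  ],
  squeeze=60,
)

```text
time: 4.78
ee_pos: [589.5, 72.6, 64.9]
ee_rot: [[-0.988, -0.151, 0.002], [-0.151, 0.988, -0.0], [-0.002, -0.0, -1.0]]
wrist_force: [4.2, -2.3, 3.1]
width: 13.1
```

Gripped (13 mm). Press down.

Request:
carry_out(
  steps=[
    [0, 0, 2, 0, 0],
    [0, 0, 4, 0, 0],
    [0, 0, 6, 0, 0],
    [0, 0, 8, 0, 0],
    [0, 0, 9, 0, 0],
    [0, 0, 9, 0, 0],
    [0, 0, 9, 0, 0],
  ],
)

```text
time: 5.37
ee_pos: [589.8, 72.6, 59.0]
ee_rot: [[-0.988, -0.152, 0.004], [-0.152, 0.988, -0.0], [-0.004, -0.001, -1.0]]
wrist_force: [-3.9, -1.1, 20.4]
width: 12.5
```

Request:
carry_out(
  steps=[
    [0, 0, 0, -0.1, 0],
    [0, 0, 0, -0.22, 0],
    [0, 0, 0, -0.34, 0],
    [0, 0, 0, -0.46, 0],
    [0, 0, 0, -0.58, 0],
    [0, 0, 0, -0.7, 0],
    [0, 0, 0, -0.8, 0],
    [0, 0, 0, -0.8, 0],
  ],
)

```text
time: 6.03
ee_pos: [589.7, 72.6, 59.0]
ee_rot: [[-0.575, -0.818, 0.004], [-0.818, 0.575, -0.0], [-0.002, -0.003, -1.0]]
wrist_force: [-4.1, -1.0, 19.6]
width: 12.6
```

```bash
python3 -c "
from h import *
go(588.6,72.6,59,-171.2); print(state()['moment'])
p=cap('top');print([(w(p,r['at']),r['score']) for r in models.pinpoint(p,'tongue_tip')])"
```

```text
shift [ 0.6  0.9 -0. ] yaw now -125.11 turn rad 0.8043 | q [ 26.4   4.  -11.5   0.1 -74.3 -61.5] t 6.03 F [-4.1 -1.  19.6] pos [589.7  72.6  59. ] w 12.6
[-0.5305564   1.63470836  0.01442827]
[]
```

Request:
carry_out(
  steps=[
    [0, 0, 0, -0.1, 0],
    [0, 0, 0, -0.2, 0],
    [0, 0, 0, -0.3, 0],
    [0, 0, 0, -0.38, 0],
    [0, 0, 0, -0.42, 0],
    [0, 0, 0, -0.44, 0],
    [0, 0, 0, -0.44, 0],
  ],
)

```text
time: 6.72
ee_pos: [589.6, 72.5, 59.0]
ee_rot: [[-0.176, -0.984, 0.003], [-0.984, 0.176, -0.001], [-0.0, -0.003, -1.0]]
wrist_force: [-5.3, -1.7, 21.1]
width: 13.1
```

```bash
python3 -c "
from h import *
go(588.6,72.6,59,-171.2); print(state()['moment'])
p=cap('scene','s1');print([(w(p,r['at']),r['score']) for r in models.pinpoint(p,'tongue_tip')])
cv2.imwrite('pics/s1c.png',cv2.resize(p['img'][140:260,240:400,::-1],None,fx=4,fy=4))"
```

```text
shift [0.1 1.  0. ] yaw now -100.15 turn rad 1.2401 | q [ 26.4   4.  -11.5   0.1 -74.3 -36.6] t 6.72 F [-5.3 -1.7 21.1] pos [589.6  72.5  59. ] w 13.1
[-0.55316119  1.67746834  0.02345312]
[(array([658.03132405,  55.42512945,  30.78660838]), 0.62)]
```

View pics/s1c.png

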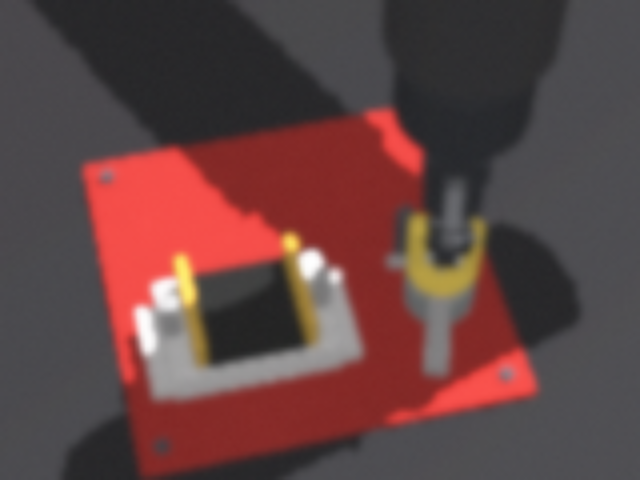

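Request:
carry_out(
  steps=[
    [0, 0, -4, 0, 0],
    [0, 0, -8, 0, 0],
    [0, 0, -8, 0, 0.4],
    [0, 0, -8, 0, 0.4],
    [0, 0, -8, 0, 0.4],
    [0, 0, -8, 0, 0.4],
    [0, 0, -14, 0, 0.4],
    [0, 0, -30, 0, 0.4],
  ],
)

```text
time: 7.48
ee_pos: [586.8, 72.3, 82.2]
ee_rot: [[-0.178, -0.984, -0.006], [-0.984, 0.178, -0.001], [0.002, 0.005, -1.0]]
wrist_force: [0.5, 0.6, 0.5]
width: 33.9
```

Request:
carry_out(
  steps=[
    [0, 0, -40, 0, 0.4],
    [0, 0, -80, 0, 0.5],
    [0, 0, -80, 0, 0.5],
  ],
)

```text
time: 7.73
ee_pos: [592.0, 72.7, 175.2]
ee_rot: [[-0.178, -0.984, 0.013], [-0.984, 0.178, 0.002], [-0.004, -0.013, -1.0]]
wrist_force: [0.7, 0.4, 2.2]
width: 42.5
```

```bash
python3 -c "
from h import *
go(464.8,308,160,-162)
for n in ('wrist','scene','top'):
  p=cap(n);print(n,[(w(p,r['at']).round(),round(r['score'],2)) for t in ('tongue_tip','knob_grip') for r in models.pinpoint(p,t)])"
```

```text
shift [-208.9  167.1   13.9] yaw now -100.24 turn rad 1.078 | q [ 26.4   1.1  -2.3   0.2 -85.9 -36.6] t 7.73 F [0.7 0.4 2.2] pos [592.   72.7 175.2] w 42.5
wrist [(array([661.,  58.,  35.]), 0.77), (array([590.,  76.,  85.]), 0.67)]
scene [(array([657.,  58.,  32.]), 0.79), (array([589.,  73.,  83.]), 0.88)]
top [(array([574., -57.,  -0.]), 0.74), (array([588.,  73.,  82.]), 0.69)]
```

Request:
carry_out(
  steps=[
    [-25, 20, 2, 0.12, 0.6],
    [-55, 44, 4, 0.24, 0.7],
    [-87, 70, 6, 0.36, 0.7],
    [-119, 95, 8, 0.48, 0.7],
    [-150, 120, 10, 0.6, 0.7],
    [-180, 144, 12, 0.72, 0.7],
    [-209, 167, 14, 0.84, 0.7],
    [-209, 167, 14, 0.96, 0.7],
  ],
)

```text
time: 8.85
ee_pos: [459.0, 311.5, 150.0]
ee_rot: [[-0.896, -0.445, -0.001], [-0.445, 0.896, -0.0], [0.001, 0.0, -1.0]]
wrist_force: [-0.4, -0.3, 0.1]
width: 60.0
```

Request:
carry_out(
  steps=[
    [0, 0, 0, 0.118, 0.7],
    [0, 0, 0, 0.118, 0.7],
    [0, 0, 0, 0.118, 0.7],
  ],
)

```text
time: 9.1
ee_pos: [461.4, 308.0, 150.7]
ee_rot: [[-0.94, -0.342, -0.0], [-0.342, 0.94, -0.001], [0.001, -0.001, -1.0]]
wrist_force: [0.5, -0.6, -0.7]
width: 59.6
```

```bash
cat > d.py <<'E'
from h import *
np.set_printoptions(precision=1,suppress=True)
p=cap("wrist","w2")
for t in "wedge_grip wedge".split():
    print(t,[(w(p,r["at"]),round(r["score"],2),pix(p,w(p,r["at"])).round()) for r in models.pinpoint(p,t)[:2]])
P=cloud(p); hsv=cv2.cvtColor(p["img"],cv2.COLOR_RGB2HSV); H,S=hsv[...,0],hsv[...,1]
a=(p["depth"]>0)&(abs(P[...,0]-500)<110)&(abs(P[...,1]-315)<70)&(H>4)&(H<24)&(S>120)
for lo,hi in((51,60),(3,60)):
    m=a&(P[...,2]>lo)&(P[...,2]<hi)
    print(m.sum(),cv2.minAreaRect(P[m][:,:2].astype(np.float32)), np.percentile(P[m][:,2],[5,50,95]))
go(464.8,308,24,-162)
E
python3 d.py
```

```text
wedge_grip [(array([466.5, 307.5,  43.2]), 0.88, array([318., 207.]))]
wedge [(array([505.7, 324.5,   3.4]), 0.86, array([321., 240.]))]
164 ((461.4937438964844, 299.0832214355469), (21.07145881652832, 41.494869232177734), 72.89579772949219) [52.3 55.1 56.2]
833 ((466.6888732910156, 309.17877197265625), (38.72501754760742, 39.68545913696289), 17.47391128540039) [ 6.4 27.1 55.5]
shift [ -3.   -0.5 126.9] yaw now -160.12 turn rad 0.0327 | q [  54.4   -4.3  -10.     0.   -84.3 -124.5] t 9.25 F [-0.2 -0.2 -0.6] pos [461.8 307.5 150.9] w 59.4
```

View pics/w2.png

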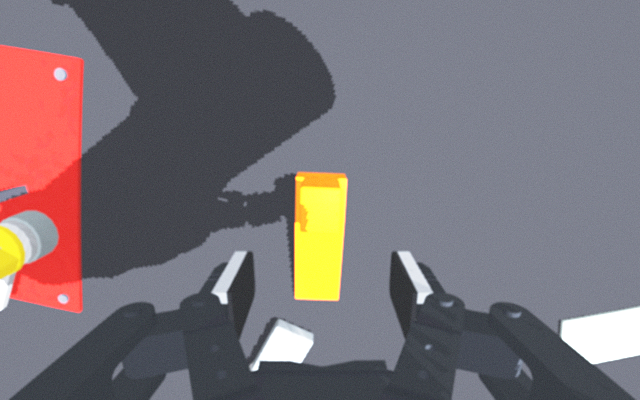

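Request:
carry_out(
  steps=[
    [-3.6, -0.8, 20, 0.033, 0.7],
    [-3.6, -0.8, 55, 0.033, 0.7],
    [-3.6, -0.8, 90, 0.033, 0.7],
    [-3.6, -0.8, 115, 0.033, 0.7],
    [-3.6, -0.8, 125, 0.033, 0.7],
    [-3.6, -0.8, 125, 0.033, 0.7],
    [-3.6, -0.8, 125, 0.033, 0.7],
  ],
)

```text
time: 9.83
ee_pos: [465.9, 308.5, 27.2]
ee_rot: [[-0.951, -0.308, 0.001], [-0.308, 0.951, -0.0], [-0.001, -0.0, -1.0]]
wrist_force: [0.5, -0.4, 0.8]
width: 59.9
```

Request:
carry_out(
  steps=[
    [0, 0, 0, 0, 0.2],
    [0, 0, 0, 0, 0.2],
    [0, 0, 0, 0, 0.2],
    [0, 0, 0, 0, 0.2],
    [0, 0, 0, 0, 0.2],
    [0, 0, 0, 0, 0.2],
  ],
  squeeze=60,
)

```text
time: 10.33
ee_pos: [466.2, 309.4, 28.4]
ee_rot: [[-0.951, -0.308, 0.003], [-0.308, 0.951, 0.002], [-0.003, 0.001, -1.0]]
wrist_force: [-1.0, -0.2, 6.8]
width: 29.0
```

```bash
python3 -c "
from h import *
go(465.5,308,26,-162)"
```

```text
shift [ 1.1 -1.2  2.4] yaw now -162.08 turn rad -0.0013 | q [ 5.420e+01  1.000e-01 -1.880e+01  1.000e-01 -7.090e+01 -1.263e+02] t 10.33 F [-1.  -0.2  6.8] pos [466.2 309.4  28.4] w 29.0
```

Request:
carry_out(
  steps=[
    [0, 0, -10, 0, 0.2],
    [0, 0, -30, 0, 0.2],
    [0, 0, -60, 0, 0.2],
    [0, 0, -95, 0, 0.2],
    [0, 0, -120, 0, 0.2],
    [0, 0, -130, 0, 0.2],
    [0, 0, -130, 0, 0.2],
  ],
)

```text
time: 10.92
ee_pos: [466.0, 309.3, 159.5]
ee_rot: [[-0.952, -0.307, 0.004], [-0.307, 0.952, 0.004], [-0.005, 0.003, -1.0]]
wrist_force: [0.5, 1.0, -1.1]
width: 28.9
```

```bash
python3 -c "
from h import *
go(456.6,-74.1,150,-171.2)"
```

```text
shift [ 126.8 -362.     8. ] yaw now -162.1 turn rad 0.1588 | q [  54.2   -4.    -8.8    0.   -84.9 -126.3] t 10.92 F [ 0.5  1.  -1.1] pos [466.  309.3 159.5] w 28.9
```

Request:
carry_out(
  steps=[
    [6, -18, 1, 0.02, 0.2],
    [15, -43, 2, 0.04, 0.2],
    [26, -73, 3, 0.06, 0.2],
    [37, -105, 4, 0.08, 0.2],
    [48, -137, 5, 0.1, 0.2],
    [59, -169, 6, 0.12, 0.2],
    [70, -200, 7, 0.14, 0.2],
    [81, -231, 8, 0.16, 0.2],
  ],
)

```text
time: 11.58
ee_pos: [457.7, 62.2, 145.8]
ee_rot: [[-0.989, -0.151, -0.003], [-0.151, 0.989, -0.001], [0.003, -0.0, -1.0]]
wrist_force: [0.9, -0.4, -1.7]
width: 29.0
```

```bash
python3 -c "
from h import *
go(456.6,-74.1,150,-171.2)"
```

```text
shift [  21.7 -134.5   -4.1] yaw now -171.31 turn rad -0.002 | q [ 3.290e+01 -1.910e+01 -2.310e+01 -1.000e-01 -8.610e+01 -1.142e+02] t 11.58 F [ 0.9 -0.4 -1.7] pos [457.7  62.2 145.8] w 29.0
```

Request:
carry_out(
  steps=[
    [5, -30, -1, 0, 0.2],
    [10, -60, -2, 0, 0.2],
    [15, -90, -2, 0, 0.2],
    [19, -115, -2, 0, 0.2],
    [21, -130, -2, 0, 0.2],
    [22, -135.5, -2, 0, 0.2],
    [22, -135.5, -2, 0, 0.2],
    [22, -135.5, -2, 0, 0.2],
  ],
)

```text
time: 12.25
ee_pos: [457.3, -73.2, 148.8]
ee_rot: [[-0.989, -0.151, -0.002], [-0.151, 0.989, 0.0], [0.002, 0.0, -1.0]]
wrist_force: [0.4, -0.5, -1.3]
width: 29.5
```

```bash
cat > e.py <<'E'
from h import *
np.set_printoptions(precision=1,suppress=True)
go(456.6,-74.1,42,-171.2)
for n in ("wrist","scene","top"):
    p=cap(n,n+"3")
    for t in "cradle lane wedge wedge_grip tongue_tip".split():
        print(n,t,[(w(p,r["at"]),round(r["score"],2)) for r in models.pinpoint(p,t)[:1]])
    if n=="wrist":
        P=cloud(p); hsv=cv2.cvtColor(p["img"],cv2.COLOR_RGB2HSV); H,S=hsv[...,0],hsv[...,1]
        m=(p["depth"]>0)&(abs(P[...,0]-530)<110)&(abs(P[...,1]+60)<70)&(H>6)&(H<24)&(S>120)&(P[...,2]>100)
        print(m.sum(),cv2.minAreaRect(P[m][:,:2].astype(np.float32)), np.percentile(P[m][:,2],[5,50,95]))
        # thin edge: farthest points
        X=P[m]; f=X@np.array([.988,.153,0]); print("thin", np.median(X[f>np.percentile(f,96)],axis=0))
E
python3 e.py
```

```text
shift [  0.6  -0.8 106.8] yaw now -171.31 turn rad -0.0019 | q [ 16.  -19.  -22.8  -0.  -86.3 -97.3] t 12.25 F [ 0.4 -0.5 -1.3] pos [457.3 -73.2 148.8] w 29.5
wrist cradle []
wrist lane []
wrist wedge [(array([499.2, -66.9, 121.9]), 0.74)]
wrist wedge_grip [(array([457. , -75.1, 163.9]), 0.93)]
wrist tongue_tip []
12187 ((480.5860900878906, -54.08384704589844), (90.26548767089844, 69.38180541992188), 8.713310241699219) [131.7 174.5 176.5]
thin [523.  -62.  132.4]
scene cradle [(array([579.5, -55.2,  16.5]), 0.93)]
scene lane [(array([578.5, -56.4,   6.4]), 0.56)]
scene wedge [(array([500.1, -65.3, 120.2]), 0.76)]
scene wedge_grip [(array([462.5, -74.9, 165.7]), 0.92)]
scene tongue_tip [(array([656. ,  56.2,  31.9]), 0.9)]
top cradle [(array([578.7, -57.8,  12.7]), 0.83)]
top lane []
top wedge []
top wedge_grip []
top tongue_tip [(array([661.6,  61.3,  33.9]), 0.9)]
```

View pics/wrist3.png

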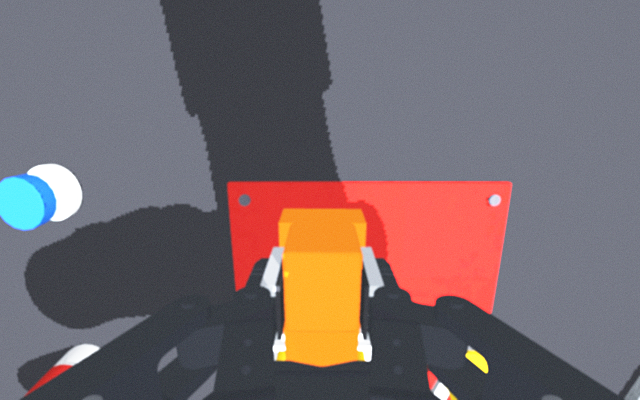

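Request:
carry_out(
  steps=[
    [0, -1, 15, 0, 0.2],
    [0, -1, 45, 0, 0.2],
    [0, -1, 75, 0, 0.2],
    [0, -1, 98, 0, 0.2],
    [0, -1, 108, 0, 0.2],
    [0, -1, 110, 0, 0.2],
    [0, -1, 110, 0, 0.2],
    [0, -1, 110, 0, 0.2],
  ],
)

```text
time: 13.82
ee_pos: [459.2, -74.5, 42.0]
ee_rot: [[-0.988, -0.152, 0.003], [-0.152, 0.988, -0.0], [-0.003, -0.001, -1.0]]
wrist_force: [0.0, 0.5, -1.2]
width: 28.7
```

Request:
carry_out(
  steps=[
    [0, 0, 1, 0, 0.2],
    [0, 0, 2, 0, 0.2],
    [0, 0, 3, 0, 0.2],
    [0, 0, 4, 0, 0.2],
    [0, 0, 4, 0, 0.2],
  ],
)

```text
time: 14.23
ee_pos: [458.0, -74.5, 36.0]
ee_rot: [[-0.988, -0.152, 0.0], [-0.152, 0.988, 0.0], [-0.0, -0.0, -1.0]]
wrist_force: [-0.4, 0.0, -2.0]
width: 29.3
```

Request:
carry_out(
  steps=[
    [0, 0, 0.7, 0, 0.2],
    [0, 0, 1.5, 0, 0.2],
    [0, 0, 1.5, 0, 0.2],
    [0, 0, 1.5, 0, 0.2],
  ],
)

```text
time: 14.57
ee_pos: [458.1, -74.5, 34.7]
ee_rot: [[-0.988, -0.152, 0.0], [-0.152, 0.988, -0.0], [-0.0, -0.0, -1.0]]
wrist_force: [0.7, -0.0, -1.4]
width: 28.9
```

Request:
carry_out(
  steps=[
    [0, 0, 0.7, 0, 0.2],
    [0, 0, 0.7, 0, 0.2],
    [0, 0, 0.7, 0, 0.2],
  ],
)

```text
time: 14.82
ee_pos: [458.4, -74.6, 34.4]
ee_rot: [[-0.988, -0.152, 0.001], [-0.152, 0.988, -0.0], [-0.001, -0.0, -1.0]]
wrist_force: [-0.9, -0.3, 1.8]
width: 28.8
```

Request:
carry_out(
  steps=[
    [-5, 0, 0, 0, 0.2],
    [-13, 0, 0, 0, 0.2],
    [-21, 0, 0, 0, 0.2],
    [-29, 0, 0, 0, 0.2],
    [-37, 0, 0, 0, 0.2],
    [-43, 0, 0, 0, 0.2],
    [-45, 0, 0, 0, 0.2],
    [-45, 0, 0, 0, 0.2],
  ],
)

```text
time: 15.48
ee_pos: [504.3, -67.6, 34.4]
ee_rot: [[-0.988, -0.152, 0.002], [-0.152, 0.988, -0.001], [-0.001, -0.001, -1.0]]
wrist_force: [0.8, -1.9, 3.7]
width: 29.2
```

Request:
carry_out(
  steps=[
    [-2, 0, 0, 0, 0.2],
    [-4, 0, 0, 0, 0.2],
    [-6, 0, 0, 0, 0.2],
    [-8, 0, 0, 0, 0.2],
    [-10, 0, 0, 0, 0.2],
    [-12, 0, 0, 0, 0.2],
    [-12, 0, 0, 0, 0.2],
  ],
)

```text
time: 16.07
ee_pos: [514.2, -66.3, 34.4]
ee_rot: [[-0.988, -0.152, -0.002], [-0.152, 0.988, -0.001], [0.002, -0.001, -1.0]]
wrist_force: [-8.0, -1.6, 9.3]
width: 29.2
```

```bash
cat > f.py <<'E'
from h import *
import sys
np.set_printoptions(precision=1,suppress=True)
s=state(); d=s["ee_pos"][:2]-[577.9,-55.6]; print("along",d@[.988,.153],"lat",d@[-.153,.988]); go(577.9,-55.6,34.4,-171.2)
for n in ("scene","top"):
    p=cap(n,n+sys.argv[1])
    for t in "cradle wedge wedge_grip tongue_tip".split():
        print(n,t,[(w(p,r["at"]),round(r["score"],2)) for r in models.pinpoint(p,t)[:1]])
    # cheek tops height
    P=cloud(p); hsv=cv2.cvtColor(p["img"],cv2.COLOR_RGB2HSV); H,S=hsv[...,0],hsv[...,1]
    L=np.stack([(P[...,0]-577.9)*.988+(P[...,1]+55.6)*.153,-(P[...,0]-577.9)*.153+(P[...,1]+55.6)*.988],-1)
    m=(p["depth"]>0)&(H>18)&(H<35)&(S>100)&(L[...,0]>-10)&(L[...,0]<75)&(abs(L[...,1])<60)&(P[...,2]>45)
    print(m.sum(),"cheek z",np.percentile(P[m][:,2],[25,50,75,90]))
E
python3 f.py 4
```

```text
along -64.61397345523973 lat -0.7830276967779728
shift [-64.6   0.9  -0.2] yaw now -171.28 turn rad -0.0014 | q [ 15.   -6.3 -24.3   0.  -72.2 -96.2] t 16.07 F [-8.  -1.6  9.3] pos [514.2 -66.3  34.4] w 29.2
scene cradle [(array([580.7, -55.3,  17.1]), 0.77)]
scene wedge [(array([555.5, -60.2,   3.4]), 0.75)]
scene wedge_grip [(array([516.9, -67.9,  49.8]), 0.94)]
scene tongue_tip [(array([656.6,  53.7,  32.4]), 0.68)]
210 cheek z [53.2 69.6 71.9 73.1]
top cradle [(array([ 682.9, -283.6,   -0.7]), 0.67)]
top wedge []
top wedge_grip [(array([510.8, -66.3,  47.3]), 0.56)]
top tongue_tip [(array([663.2,  60.1,  33.5]), 0.46)]
18 cheek z [55.3 68.7 69.8 72.3]
```

Request:
carry_out(
  steps=[
    [-2, 0, 0, 0, 0.2],
    [-4, 0, 0, 0, 0.2],
    [-6, 0, 0, 0, 0.2],
    [-8, 0, 0, 0, 0.2],
    [-9, 0, 0, 0, 0.2],
    [-9, 0, 0, 0, 0.2],
  ],
)

```text
time: 17.07
ee_pos: [522.8, -65.2, 34.4]
ee_rot: [[-0.988, -0.151, -0.003], [-0.151, 0.988, -0.002], [0.003, -0.001, -1.0]]
wrist_force: [-9.0, -1.5, 11.3]
width: 29.0
```

```bash
python3 f.py 5; python3 -c "
import cv2
a=cv2.imread('pics/scene4.png')[170:250,260:370];b=cv2.imread('pics/scene5.png')[170:250,260:370]
cv2.imwrite('pics/c5.png',cv2.resize(b,None,fx=7,fy=7,interpolation=cv2.INTER_CUBIC))"
```

```text
along -55.957388946129484 lat -1.0519582041802433
shift [-56.    1.1  -0.1] yaw now -171.29 turn rad -0.0016 | q [ 14.8  -4.9 -23.    0.1 -72.1 -96.1] t 17.07 F [-9.  -1.5 11.3] pos [522.8 -65.2  34.4] w 29.0
scene cradle [(array([580.7, -54.8,  19.6]), 0.89)]
scene wedge [(array([563.6, -58. ,   5. ]), 0.72)]
scene wedge_grip [(array([526.4, -67.7,  49.6]), 0.61)]
scene tongue_tip [(array([691.4, 319.2,  -4.4]), 0.7)]
211 cheek z [54.9 71.9 74.  74.9]
top cradle []
top wedge [(array([686.6, 318.3,  -3. ]), 0.6)]
top wedge_grip [(array([522. , -60.9,  49.5]), 0.57)]
top tongue_tip [(array([663.1,  61.6,  32.2]), 0.45)]Traceback (most recent call last):
  File "f.py", line 13, in <module>
    print(m.sum(),"cheek z",np.percentile(P[m][:,2],[25,50,75,90]))
                            ~~~~~~~~~~~~~^^^^^^^^^^^^^^^^^^^^^^^^^
    return _quantile_unchecked(
        a, q, axis, out, overwrite_input, method, keepdims, weights)
    return _ureduce(a,
                    func=_quantile_ureduce_func,
    ...<5 lines>...
                    overwrite_input=overwrite_input,
                    method=method)
    r = func(a, **kwargs)
    result = _quantile(arr,
                       quantiles=q,
    ...<2 lines>...
                       out=out,
                       weights=wgt)
    slices_having_nans = np.isnan(arr[-1, ...])
                                  ~~~^^^^^^^^^
IndexError: index -1 is out of bounds for axis 0 with size 0
```

View pics/c5.png

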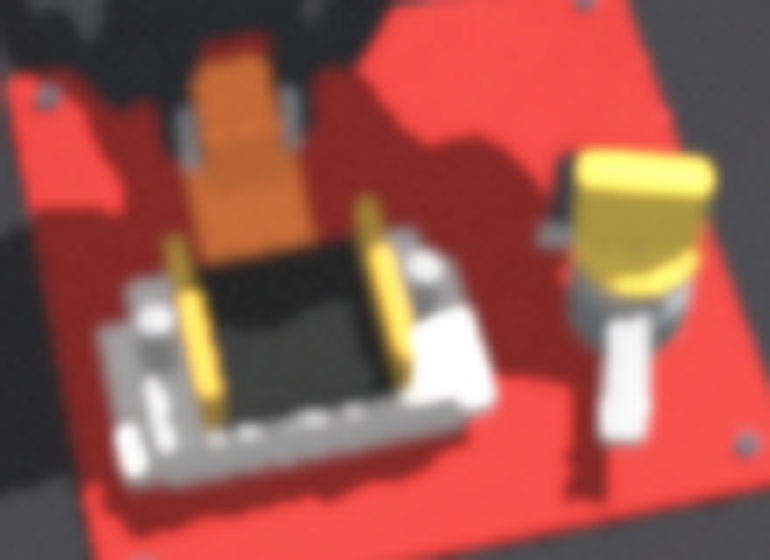

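Request:
carry_out(
  steps=[
    [-2, -0.5, 0, 0, 0.2],
    [-4, -0.5, 0, 0, 0.2],
    [-6, -0.5, 0, 0, 0.2],
    [-8, -0.5, 0, 0, 0.2],
    [-9, -0.5, 0, 0, 0.2],
    [-9, -0.5, 0, 0, 0.2],
    [-9, -0.5, 0, 0, 0.2],
  ],
)

```text
time: 18.15
ee_pos: [531.7, -64.4, 34.4]
ee_rot: [[-0.988, -0.151, -0.003], [-0.151, 0.988, -0.002], [0.003, -0.001, -1.0]]
wrist_force: [-7.8, -2.4, 10.0]
width: 29.0
```

```bash
sed -i 's/    print(m.sum(),"cheek/    if m.sum(): print(m.sum(),"cheek/' f.py; python3 f.py 6; python3 - <<'E'
from h import *
p=cap("scene","scene7")
R=np.array([[.988,-.153],[.153,.988]])
def W(x,y,z): return np.r_[R@[x,y]+[577.9,-55.6],z]
for x,y in((35,30),(35,-30)): print("px/mm",(pix(p,W(x,y,76))-pix(p,W(x,y,72))).round(2)/4,pix(p,W(x,y,72)).round())
g=lambda f:cv2.cvtColor(cv2.imread(f"pics/{f}.png"),cv2.COLOR_BGR2HSV)[...,1].astype(np.float32)
b=lambda f:cv2.imread(f"pics/{f}.png")[...,0].astype(np.float32)
for x,y in((35,30),(35,-30)):
    u,v=pix(p,W(x,y,70)).astype(int)
    for f in ("scene3","scene4","scene5","scene6","scene7"):
        t=b("scene0")[v-16:v+16,u-9:u+9]; i=b(f)[v-16:v+16,u-9:u+9]
        M=np.eye(2,3,dtype=np.float32)
        try: cc,M=cv2.findTransformECC(t,i,M,cv2.MOTION_TRANSLATION); print(f,M[:,2],round(cc,3))
        except cv2.error: print(f,"fail")
E
```

```text
along -47.003292679685806 lat -1.57506407730021
shift [-47.    1.7  -0.2] yaw now -171.29 turn rad -0.0016 | q [ 14.7  -3.6 -21.7   0.  -72.  -96. ] t 18.15 F [-7.8 -2.4 10. ] pos [531.7 -64.4  34.4] w 29.0
scene cradle [(array([580.1, -53.1,  22.3]), 0.94)]
scene wedge [(array([571. , -57. ,   2.9]), 0.9)]
scene wedge_grip [(array([535.6, -67.9,  49.3]), 0.8)]
scene tongue_tip [(array([657.5,  56.1,  30.8]), 0.62)]
209 cheek z [56.  73.5 75.6 76.9]
top cradle []
top wedge []
top wedge_grip [(array([530.5, -62.4,  48.3]), 0.47)]
top tongue_tip [(array([662.8,  63. ,  32.1]), 0.36)]
px/mm [-0.005 -0.24 ] [313. 208.]
px/mm [-0.0275 -0.2375] [288. 213.]
scene3 [-0.05665922  0.0887145 ] 0.972
scene4 [0.04426275 1.4364424 ] 0.929
scene5 [-0.03835845  0.82075524] 0.916
scene6 [0.15034004 0.4987956 ] 0.902
scene7 [0.14032882 0.49601576] 0.902
scene3 [0.43859845 0.05669286] 0.972
scene4 [1.1239262 1.1626207] 0.951
scene5 [0.9475774 1.0420245] 0.949
scene6 [0.65383506 0.18262674] 0.913
scene7 [0.6560026  0.16112942] 0.912
```

```bash
python3 -c "
from h import *
go(531.7,-64.4,34.4); print(ticket.hand_in())"
```

```text
shift [-0. -0.  0.] yaw now -171.29 turn rad -0.0 | q [ 14.7  -3.6 -21.7   0.1 -72.  -96. ] t 18.7 F [-8.  -1.5 10. ] pos [531.7 -64.4  34.4] w 28.9
the job is handed in; nothing more can be done
None
```

I finished the job and handed it in at 18.7 s, with the gripper still holding the wedge under the bar.

- **Knob:** I gripped it and pressed until the force rose to about 20 N, well above the 8 N spring. The hand had moved only 6 mm by then, so I took that as fully down. I turned it counterclockwise by 1.24 rad of tool turn while keeping it pressed, then let it rise. The scene camera puts the tongue at about 1.2 rad, pointing to the back and clear of the cradle.
- **Wedge:** I pushed it flat on the plate to about 55 mm past the bar, which by its ramp gives about 4.1 mm of lift. It sits 1–2 mm off the middle of the lane. The force on the tool is steady at 8 N sideways and 10 N upward, so the arm is pressing the wedge onto the plate a little.
- **Lift check:** Cheek heights rose 3.7–3.9 mm between the pictures at first contact and at the end, and the picture shift suggests about 4 mm. These fit the ramp figure, give or take about 0.6 mm.
- **Checks that failed or disagreed:** Moving shadows spoiled the picture comparison with the untouched scene, so there is no direct measure of the total lift. The network's cradle height rose about 5 mm, within its error. The top camera often missed the cradle and wedge, so the late checks rest on the scene camera.

I did not touch the wax tin, the spray can or the brush.

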